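# Clamp a culture flask with the cam handle

## Task

Stand the small conical flask with the amber broth upright in the black cup of the clamp station. Then turn the handle by its red knob, counter-clockwise from above, so that the wing swings over the flask: the handle rises over its cam and drops into a low notch, and there you must stop and let go, with the handle down in the notch. Where the notch comes is different each time, so go gently and by feel, never forcing the handle, and do not disturb the foil-wrapped flasks or the rubber bulb.

Things in the scene. Friction and masses are not known exactly. Their poses are not given: they have to be found in the camera images.
- clamp_station: flask clamp, screwed down: grey base plate 124 x 225 x 12 mm; origin on the worktop under the vertical spindle, z up. The cup is 105 mm from the spindle along its +y. A white drum (radius 48 mm, top at z = 70 mm) round the spindle carries a steel cam ring; over it the black handle, a disc of 46 mm radius, turns about the spindle. More than 20 N of push on any of it is forcing it
- cup_floor (a point): centre of the inner floor of the black cup, 15 mm above the worktop. The cup is 13 mm deep, about 60 mm wide inside at the floor (the flask's foot is 52 mm), and about 68 mm over its rim
- knob_top (a point): centre of the top of the red upright knob (round, 20 mm thick, rising 42 mm above its lever), 85 mm from the spindle axis; turns, rises and sinks with the handle. 164 mm above the worktop at rest, 170 at the top of the cam, 159 in the notch. At the start the lever points along the station's -x, give or take 0.12 rad
- wing (a point): centre of the underside of the wing, a curved plate 8 mm thick and 40 mm wide, 105 mm from the spindle, reaching 0.57 rad to either side, fixed to the handle opposite the knob; starts along the station's +x, 109 mm above the worktop. In the notch it is over the cup, its underside 4 mm above the mouth of a seated flask
- spindle_top (a point): point on the spindle axis, 106 mm above the worktop. About it the handle turns counter-clockwise from above: level at first, until 0.15 to 1.15 rad past the station's -x direction (different each time), then 6 mm up in the next 0.7 rad, level for 0.12 rad, then down 11 mm into the notch
- cam_centre (a point): point on the spindle axis at the cam ring, 84 mm above the worktop. A spring presses the handle down on the ring with about 10 N. Turning it takes at the knob about 1 N on the level and 3 to 7 N on the rise, next to nothing at the drop. The notch leaves about 0.16 rad (14 mm at the knob) of free turning and ends at a rigid wall; its start is too steep to turn back out of
- flask: glass conical flask with amber broth, 52 mm wide at the foot, 85 mm high, about 70 g, loose; origin at the centre of its underside, z up. Its neck is about 24 mm wide from about 55 mm up to the mouth
- foil_short: flask wrapped in foil, 58 x 55 x 112 mm, loose, leave alone; origin at the centre of its underside
- foil_tall: flask wrapped in foil, 62 x 63 x 129 mm, loose, leave alone; origin at the centre of its underside
- rubber_bulb: red rubber pipette bulb, 51 x 51 x 76 mm, standing loose, leave alone; origin at the centre of its underside

How it is judged:
By the outcome, as a careful person would: the job done as asked, in the order asked, and still so for the second after the job is handed in, with the robot touching nothing.
It also fails if it takes over 72 s, if anything falls off the work surface, if the arm or the gripper's body presses on something with over 40 N, if the wrist force passes 120 N, or if a joint passes its speed limit or range.

## Robot

A 6-joint arm with a two-finger parallel gripper is mounted at the origin on the work surface; the furniture and walls round the work are solid. World frame = base frame: x ahead of the robot, y to its left, z up, the work surface at z = 0. Lengths are in m, angles in degrees, forces in N, time in s.
With the tool pointing down it reaches from about 0.275 to 0.875 m from the base axis. Payload 12.5 kg.
Tool frame: the origin (TCP) lies between the finger pads; the fingertips stand 11 mm ahead of it and the grasp point (between the pads) lies 8 mm behind it; z points along the fingers, y is the direction in which the jaws open and shut (so a half turn about z gives the same grasp; the last joint's range is limited). The gripper opens to 85 mm and grips with 20 to 120 N. Pads are 22 mm wide; open, the fingers measure 114 mm over their backs; the gripper's body (76 mm by 85 mm) begins 54 mm behind the grasp point. The pads swing forward as they close: fully open they stand 13 mm farther back than shut.
Start: joints at [-75.149, 20.094, 94.641, -0, 65.266, -4.847], TCP at [0.185, -0.518, 0.212] pointing down, gripper open.
Joint ranges: [-157.81, 157.81], [-45, 120.19], [0.68, 151.7], [-89.99, 269.99], [4.06, 180], [-164.3, 164.3]. Speed limits (degrees/s): [127.2, 127.2, 159.86, 180, 180, 180].

## Interface

Orientations are given as [roll, pitch, yaw] about the fixed x, y, z axes, in that order (R = Rz(yaw) Ry(pitch) Rx(roll)).
In Python, from station import r gives the robot as it stands.
- The arm moves only by the tool servo_tool, never from a script. Its argument "deltas" is a list that holds one entry, the list of rows, each a list of 5 numbers: the shift along the tool's x, y, z as a fraction of full scale, then the turn about the tool's z as a fraction of full scale, then the opening, from -1 (shut) to 1 (fully open). A call has 1 to 12 rows; each row is the pose to reach, as a shift and turn from the pose measured when the call began, along the tool's axes at that moment, turning the shorter way round; what a row does not reach only later rows make up. Full scale, the value 1, is 0.12 m for a shift and 180 degrees for a turn. A row lasts 1/8 s, in which the tool goes at most 62.5 mm and 10.7 degrees, less where a joint would pass 70% of its speed; a pose out of reach is approached as far as the arm can. A call with a number of a shift or a turn outside -1 to 1 is refused whole. A call with a gripper value outside its range is refused whole. The fingers move at their own pace and stop on an object; the grip force is fixed at half the most. Time passes only in rows, so rows that repeat a pose let the fingers close. It gives the time, the measured TCP pose, the force and the opening at its end, in the units of the state.
- r.state(): the state, without advancing time (a new reading comes with each control period).
- r.snapshot(name): name is "side" or "top" or "wrist"; returns the picture (384x512x3 uint8, blue, green, red); there is no depth.
- r.camera_info(name): a dict with "K" (3x3 intrinsics, pixels), "rvec" (rotation vector, rad) and "tvec" (3), from world to camera coordinates, as OpenCV has them. Camera axes: x right, y down, z forward; pixel columns grow to the right and rows downward; lengths in m; the calibration is good to about 2 mm. A picture is of the moment at which its call begins: read the wrist's pose just before it. camera_info takes no time and is no camera call; for the wrist camera it gives the pose at the moment of the call.
- r.finish_job(): hands the job in, once; it reports no verdict.
The state is a dict: "time": time; "joints": joint angles; "dq": joint speeds; "effort": joint torques, N m; "eef_pos": TCP position; "eef_rot": TCP orientation; "force": force on the tool from outside, world axes, zero at the start; "moment": the same for the moment, N m; "grip_width": finger opening in m.
Only numpy, scipy, OpenCV 4.12 (cv2) and the standard library are available. Lean on these libraries where they do the work, as an engineer would, in place of code of your own. Each camera call takes 0.05 s, during which the arm holds its last target. There are 200 camera calls.

## Working session

There is one attempt and no reset: what is moved stays moved. The work goes in short steps, Python scripts to look and compute and a tool call to move; the robot and the scene stay as the last step left them, time stands still between calls to the robot, and variables do not carry over. Pictures are saved under pics/ and viewed, about 8 in all and at most 12, crops included, and the job is handed in when it is done.

Besides the shell and the picture viewer there is one more tool, called after "Call:" by a JSON object that holds its "api" and its "payload", one argument or row to a line. servo_tool: Moves the arm, as the interface text tells. Its arguments: {"type":"object","properties":{"deltas":{"type":"array"}},"required":["deltas"]}

```bash
mkdir -p pics; ls
cat > h.py <<'E'
import numpy as np, cv2
from station import r
def cam(n):
    c=r.camera_info(n); R=cv2.Rodrigues(np.array(c["rvec"],float))[0]; return np.array(c["K"],float),R,np.array(c["tvec"],float).ravel()
def ray(c,uv):
    K,R,t=c; d=R.T@np.linalg.inv(K)@np.array([uv[0],uv[1],1.]); return -R.T@t,d
def onz(c,uv,z):
    o,d=ray(c,uv); return o+d*(z-o[2])/d[2]
def tri(c1,a,c2,b):
    o1,d1=ray(c1,a);o2,d2=ray(c2,b); s=np.linalg.lstsq(np.c_[d1,-d2],o2-o1,rcond=None)[0]
    p,q=o1+s[0]*d1,o2+s[1]*d2; return (p+q)/2,np.linalg.norm(p-q)
def proj(c,p):
    K,R,t=c; q=K@(R@np.array(p,float)+t); return q[:2]/q[2]
E
python3 - <<'E'
from h import *
print(r.state())
a=r.snapshot("top");b=r.snapshot("side")
cv2.imwrite("pics/top.png",a);cv2.imwrite("pics/side.png",b)
cv2.imwrite("pics/both.png",np.hstack([a,b]) if 0 else np.vstack([cv2.resize(a,(400,300)),cv2.resize(b,(400,300))]))
for n in("top","side"):
    K,R,t=cam(n);print(n,K[0,0],-R.T@t,R[2])
E
```

```text
pics
{'time': 0.0, 'joints': array([-7.51476364e+01,  2.01246732e+01,  9.46790858e+01,  1.04328255e-03,
        6.52671252e+01, -4.84538512e+00]), 'dq': array([ 0.08462738, -0.02494205,  0.0391339 ,  0.00488429, -0.0570639 ,
       -0.10813958]), 'effort': array([ 1.55806287e-03, -5.06101942e+01, -2.91405666e+01, -2.58559015e-05,
        4.52605964e-03,  3.71748627e-05]), 'eef_pos': array([ 0.18532957, -0.51743188,  0.21144107]), 'eef_rot': array([-1.79929449e+02, -6.93103836e-03,  1.96973074e+01]), 'force': array([-0.09116479,  1.21666185,  0.34874849]), 'moment': array([0.02801904, 0.00436703, 0.01557029]), 'grip_width': 0.0851239194936583}
top 495.6839475320876 [0.27111471 0.06544629 1.40789768] [ 1.72293038e-01 -1.50078109e-05 -9.85045739e-01]
side 366.5976620640123 [1.0294799  0.20885926 1.02039164] [-0.49205216 -0.14761339 -0.85795977]
```

View pics/top.png

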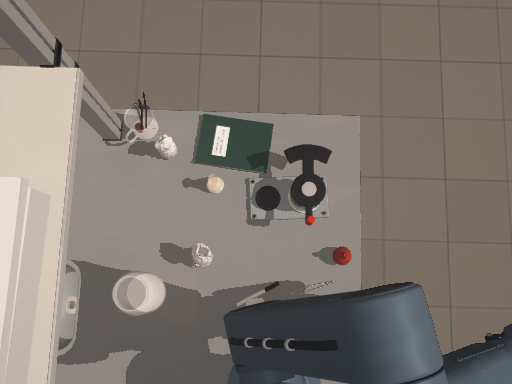

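View pics/side.png

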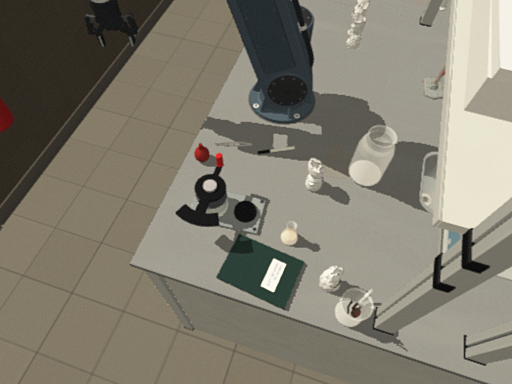

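The top view shows the flask at (215,184), cup (268,198), spindle (308,190), knob (310,220), foil flasks at (202,255) and (166,147), and the bulb at (342,256). The side view shows the flask at (290,234), cup (246,212), knob (220,160) and spindle (210,186).

```bash
cat > m.py <<'E'
from h import *
a=cv2.imread("pics/top.png");b=cv2.imread("pics/side.png");A=cam("top");B=cam("side")
def comps(im,m,box,mn=15):
    x0,y0,x1,y1=box; mm=np.zeros(m.shape,np.uint8); mm[y0:y1,x0:x1]=m[y0:y1,x0:x1]
    n,l,s,c=cv2.connectedComponentsWithStats(mm); return [(c[i].round(1).tolist(),s[i].tolist()) for i in range(1,n) if s[i][4]>=mn]
red=lambda im:((im[...,2]>110)&(im[...,1]<60)&(im[...,0]<60)).astype(np.uint8)
hs=lambda im:cv2.cvtColor(im,cv2.COLOR_BGR2HSV)
amb=lambda im:((hs(im)[...,1]>50)&(hs(im)[...,0]>8)&(hs(im)[...,0]<30)&(hs(im)[...,2]>130)).astype(np.uint8)
blk=lambda im:(im.max(2)<45).astype(np.uint8)
print("red top",comps(a,red(a),(290,200,360,270)));print("red side",comps(b,red(b),(190,140,240,175)))
print("amb top",comps(a,amb(a),(195,165,240,200)));print("amb side",comps(b,amb(b),(270,215,310,255)))
print("blk top",comps(a,blk(a),(240,140,340,230)));print("blk side",comps(b,blk(b),(170,160,275,235)))
for n,u,v,z in[("flask mid",(215,184),(290,234),0.03),("cup rim",(268,198),(246,212),.028),("knob",(310,220),(220,157),.164),("spindle",(309,189),(210,186),.106),("foilA",(202,255),(314,185),.05),("foilB",(166,147),(330,283),.05),("bulb",(342,256),(203,154),.04)]:
    print(n,onz(A,u,z).round(3),onz(B,v,z).round(3),tri(A,u,B,v)[0].round(3))
cr=lambda im,x,y,w,h,k:cv2.resize(im[y:y+h,x:x+w],None,fx=k,fy=k,interpolation=cv2.INTER_CUBIC)
cv2.imwrite("pics/c1.png",np.hstack([cr(a,190,135,160,140,2.5),cr(b,170,140,150,140,2.5)]))
E
python3 m.py
```

```text
red top [([310.0, 219.6], [306, 216, 8, 9, 46]), ([344.8, 256.0], [339, 248, 12, 17, 117])]
red side [([198.1, 152.9], [195, 147, 8, 12, 63]), ([218.9, 160.0], [216, 154, 7, 13, 72])]
amb top [([214.1, 184.3], [207, 177, 15, 16, 181])]
amb side [([290.9, 236.1], [283, 228, 15, 17, 143])]
blk top [([304.6, 148.9], [302, 145, 8, 7, 16]), ([293.3, 149.1], [289, 146, 10, 7, 33]), ([286.5, 154.3], [284, 149, 6, 13, 24]), ([303.1, 165.4], [302, 158, 3, 17, 19]), ([300.2, 189.2], [299, 183, 5, 13, 25]), ([293.0, 194.1], [291, 185, 7, 18, 20]), ([267.8, 197.2], [256, 186, 24, 24, 421])]
blk side [([204.2, 202.3], [176, 167, 49, 59, 1146]), ([244.8, 211.1], [234, 201, 23, 21, 369])]
flask mid [0.55  0.178 0.03 ] [0.555 0.181 0.03 ] [0.552 0.18  0.023]
cup rim [0.515 0.027 0.028] [0.525 0.033 0.028] [0.517 0.029 0.012]
knob [ 0.438 -0.077  0.164] [ 0.447 -0.072  0.164] [ 0.439 -0.077  0.152]
spindle [ 0.529 -0.08   0.106] [ 0.516 -0.081  0.106] [ 0.525 -0.077  0.122]
foilA [0.348 0.204 0.05 ] [0.377 0.209 0.05 ] [0.35  0.208 0.01 ]
foilB [0.649 0.32  0.05 ] [0.67  0.323 0.05 ] [0.658 0.326 0.016]
bulb [ 0.357 -0.18   0.04 ] [ 0.369 -0.171  0.04 ] [ 0.357 -0.181  0.022]
```

View pics/c1.png

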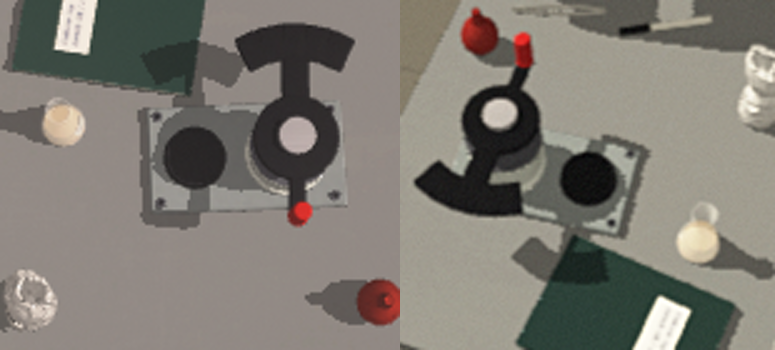

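Call:
{"api": "servo_tool", "payload": {
  "deltas": [
    [[0.3, -0.28, -0.3, -0.06, 1], [0.7, -0.65, -0.4, -0.12, 1], [1, -0.93, -0.4, -0.18, 1], [1, -0.93, -0.4, -0.24, 1], [1, -0.93, -0.4, -0.3, 1], [1, -0.93, -0.4, -0.36, 1], [1, -0.93, -0.4, -0.418, 1], [1, -0.93, -0.4, -0.418, 1]]
  ]
}}

```text
time: 1.1
eef_pos: [0.2606, -0.3719, 0.2594]
eef_rot: [-180.0, -0.1, 94.9]
force: [-1.0, -0.4, 0.0]
grip_width: 0.0851
```

Call:
{"api": "servo_tool", "payload": {
  "deltas": [
    [[0.4, 0.26, 0, 0, 1], [0.8, 0.52, 0, 0, 1], [1, 0.65, 0, 0, 1]]
  ]
}}

```text
time: 1.48
eef_pos: [0.3288, -0.2437, 0.2596]
eef_rot: [-180.0, -0.1, 94.6]
force: [-0.4, -0.1, -0.7]
grip_width: 0.0854
```

Call:
{"api": "servo_tool", "payload": {
  "deltas": [
    [[0.4, 0.26, 0, 0, 1], [0.8, 0.52, 0, 0, 1], [1, 0.65, 0, 0, 1]]
  ]
}}

```text
time: 1.85
eef_pos: [0.3974, -0.1156, 0.2597]
eef_rot: [-180.0, -0.1, 94.4]
force: [-0.3, -1.1, -0.1]
grip_width: 0.0855
```

Call:
{"api": "servo_tool", "payload": {
  "deltas": [
    [[0.4, 0.26, 0, 0, 1], [0.8, 0.52, 0, 0, 1], [1, 0.65, 0, 0, 1]]
  ]
}}

```text
time: 2.22
eef_pos: [0.4666, 0.0124, 0.2598]
eef_rot: [-180.0, -0.1, 94.3]
force: [-0.8, -0.6, -0.2]
grip_width: 0.0857
```

Call:
{"api": "servo_tool", "payload": {
  "deltas": [
    [[0.4, 0.26, 0, 0, 1], [0.8, 0.52, 0, 0, 1], [0.9, 0.6, 0, 0, 1], [0.9, 0.6, 0, 0, 1]]
  ]
}}

```text
time: 2.72
eef_pos: [0.5303, 0.1256, 0.2595]
eef_rot: [-179.9, -0.1, 94.2]
force: [0.3, 0.0, -1.0]
grip_width: 0.0853
```

Run:
```python
from h import *
s=r.state();print(s['eef_pos'],s['eef_rot'])
C=cam("wrist");a=r.snapshot("wrist");cv2.imwrite("pics/w1.png",a);np.savez("pics/w1.npz",K=C[0],R=C[1],t=C[2])
print(-C[1].T@C[2],C[1][2],[proj(C,p).round() for p in[(.552,.18,.0),(.552,.18,.085),(.515,.028,.028),(.525,-.079,.106)]])
```

```text
[0.53027502 0.12561448 0.25950169] [-1.7992352e+02 -1.0617078e-01  9.4167212e+01]
[0.52380254 0.20687334 0.4231812 ] [ 0.02095209 -0.31391335 -0.94922043] [array([271., 124.]), array([275., 128.]), array([240., 221.]), array([240., 311.])]
```

View pics/w1.png

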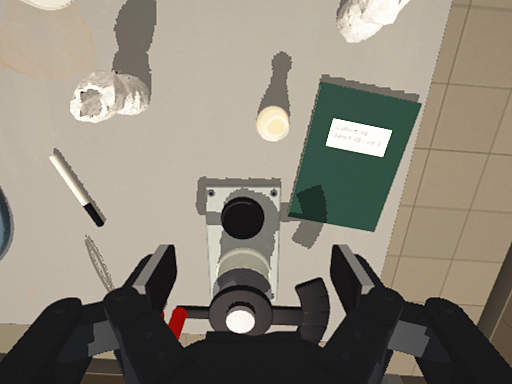

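Wrist view: flask at (273,124), cup at (243,217), spindle cap at (239,319), red knob at (178,322). All agree with the predicted projections to a few pixels.

Run:
```python
from h import *
a=cv2.imread("pics/w1.png");f=np.load("pics/w1.npz");C=(f['K'],f['R'],f['t'])
h=cv2.cvtColor(a,cv2.COLOR_BGR2HSV)
def cc(m,b):
    x0,y0,x1,y1=b;n,l,s,c=cv2.connectedComponentsWithStats(m[y0:y1,x0:x1].astype(np.uint8));i=1+s[1:,4].argmax()
    ct=max(cv2.findContours((l==i).astype(np.uint8),0,2)[0],key=cv2.contourArea);e=cv2.minEnclosingCircle(ct);k=np.add(e[0],[x0,y0]);return k,e[1],s[i]
m=(h[...,1]>45)&(h[...,2]>120)
k,rad,s=cc(m,(245,95,300,150));print("flask",k,rad,s,[onz(C,k,z).round(4) for z in(.0,.02,.03,.085)])
k,rad,s=cc(a.max(2)<40,(205,185,280,250));print("cup",k,rad,s,[onz(C,k,z).round(4) for z in(.028,.015)])
k,rad,s=cc(a.min(2)>190,(215,295,265,345));print("spin",k,rad,onz(C,k,.106).round(4),onz(C,k,.115).round(4))
# plate corners/bolts
for b in[(211,193),(274,193),(198,180),(281,180)]: print(b,onz(C,b,.012).round(4))
x=cv2.resize(a[90:350,190:320],None,fx=2.3,fy=2.3,interpolation=2);y=cv2.resize(a[95:155,240:305],None,fx=6,fy=6,interpolation=2)
z=np.zeros((598,720,3),np.uint8);z[:x.shape[0],:x.shape[1]]=x;z[:360,310:700]=y;cv2.imwrite("pics/c2.png",z)
```

```text
flask [272.32300949 121.55309677] 16.683076858520508 [ 11  11  34  23 356] [array([0.5542, 0.1831, 0.    ]), array([0.5528, 0.1842, 0.02  ]), array([0.552 , 0.1848, 0.03  ]), array([0.5481, 0.1879, 0.085 ])]
cup [242.  217.5] 21.360109329223633 [  16   12   43   42 1355] [array([0.518 , 0.0335, 0.028 ]), array([0.5178, 0.0278, 0.015 ])]
spin [239.68518448 321.5       ] 13.76724624633789 [ 0.5257 -0.099   0.106 ] [ 0.5257 -0.0903  0.115 ]
(211, 193) [0.4655 0.0656 0.012 ]
(274, 193) [0.5666 0.0731 0.012 ]
(198, 180) [0.4444 0.0859 0.012 ]
(281, 180) [0.5756 0.0955 0.012 ]
```

View pics/c2.png

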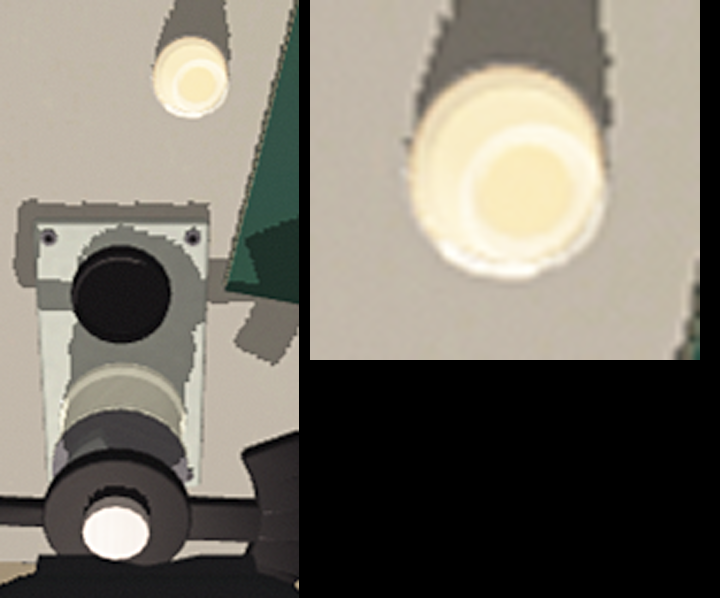

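Flask is at about (0.5525, 0.181), cup at about (0.517, 0.030), station yaw about 4.2°, which agrees with the tool yaw. Next I descend on the neck.

Call:
{"api": "servo_tool", "payload": {
  "deltas": [
    [[0.25, 0.12, 0.2, 0, 1], [0.447, 0.218, 0.5, 0, 1], [0.447, 0.218, 0.9, 0, 1], [0.447, 0.218, 0.95, 0, 1], [0.447, 0.218, 0.95, 0, 1]]
  ]
}}

```text
time: 3.4
eef_pos: [0.5525, 0.1795, 0.1471]
eef_rot: [-180.0, -0.1, 94.0]
force: [0.0, 0.3, 0.5]
grip_width: 0.0853
```

Run:
```python
from h import *
s=r.state();p=s['eef_pos'];print(p,s['eef_rot'])
C=cam("wrist");a=r.snapshot("wrist")
for z in(.085,.0): 
    q=proj(C,(.5525,.181,z));print(q);cv2.circle(a,tuple(int(v) for v in q),2,(255,0,0),-1)
q=proj(C,(p[0],p[1],.085));print(q);cv2.circle(a,tuple(int(v) for v in q),2,(0,0,255),-1)
cv2.imwrite("pics/w2.png",a)
```

```text
[0.55249911 0.17952465 0.14714016] [-1.79987874e+02 -1.05451537e-01  9.40430266e+01]
[254.18791364 198.37302863]
[253.95108934 174.49537756]
[254.06807803 199.92888047]
```

View pics/w2.png

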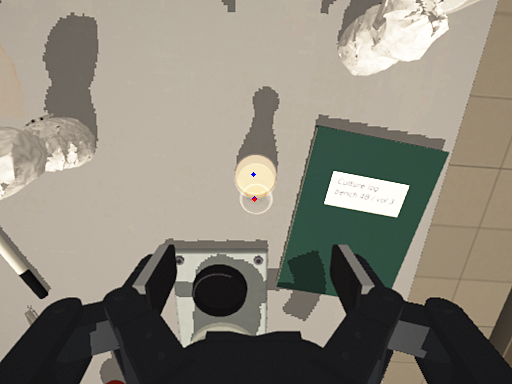

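The mouth (256,199) and foot (255,175) sit on the marks, so the gripper is centred over the flask. I'll descend and grip.

Call:
{"api": "servo_tool", "payload": {
  "deltas": [
    [[0.01, 0.01, 0.25, 0, 1], [0.01, 0.01, 0.5, 0, 1], [0.01, 0.01, 0.68, 0, 1], [0.01, 0.01, 0.72, 0, 1], [0.01, 0.01, 0.72, 0, -1], [0.01, 0.01, 0.72, 0, -1], [0.01, 0.01, 0.72, 0, -1], [0.01, 0.01, 0.72, 0, -1], [0.01, 0.01, 0.72, 0, -1], [0.01, 0.01, 0.72, 0, -1], [0.01, 0.01, 0.72, 0, -1], [0.01, 0.01, 0.72, 0, -1]]
  ]
}}

```text
time: 4.95
eef_pos: [0.5549, 0.1814, 0.0625]
eef_rot: [179.8, -0.1, 94.1]
force: [0.4, -0.6, 6.7]
grip_width: 0.0251
```

Call:
{"api": "servo_tool", "payload": {
  "deltas": [
    [[0, 0, -0.1, 0, -1], [0, 0, -0.25, 0, -1], [0, 0, -0.42, 0, -1], [0, 0, -0.5, 0, -1], [0, 0, -0.5, 0, -1], [0, 0, -0.5, 0, -1]]
  ]
}}

```text
time: 5.7
eef_pos: [0.5543, 0.1811, 0.122]
eef_rot: [179.9, -0.1, 94.1]
force: [-0.4, -0.6, -0.7]
grip_width: 0.0249
```

Run:
```python
from h import *
s=r.state();p=s['eef_pos'];print(p,s['eef_rot'],s['force'],s['grip_width'])
C=cam("wrist");a=r.snapshot("wrist");cv2.imwrite("pics/w3.png",a)
for z in(.028,.015):
  q=proj(C,(.517,.03,z));print(q)
np.savez("pics/w3.npz",K=C[0],R=C[1],t=C[2])
c=cv2.resize(a[120:384,130:380],None,fx=2.2,fy=2.2,interpolation=2);cv2.imwrite("pics/c3.png",c)
```

```text
[0.554331   0.18114734 0.12196912] [ 1.79874719e+02 -1.23654739e-01  9.40660106e+01] [-0.37917665 -0.57139829 -0.65806529] 0.024877150312004152
[212.90189385 309.25498273]
[214.38974139 301.54570921]
```

View pics/c3.png

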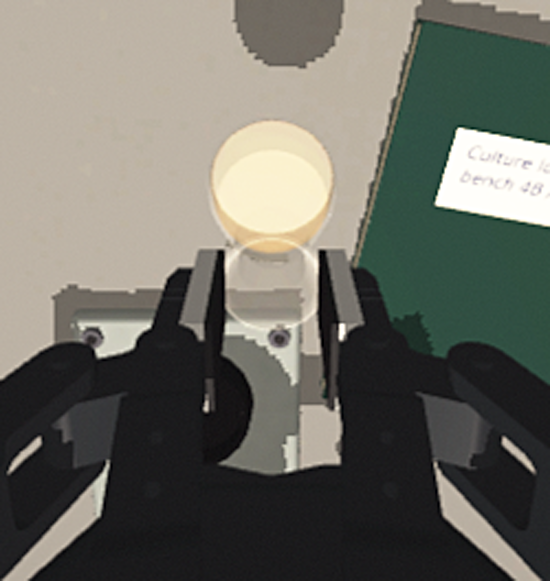

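Flask is held upright with its foot about 60 mm up. The cup's right rim edge shows at about (244,305). Next I cross-check the cup centre from its rim extremes.

Run:
```python
from h import *
g=lambda n:(lambda f:(f['K'],f['R'],f['t']))(np.load(f"pics/{n}.npz"))
C=g("w1");D=g("w3");A=cam("top");B=cam("side")
print("w1 far rim",onz(C,(242.5,239.5),.028)," left/right",onz(C,(220.8,217),.028),onz(C,(264.3,217),.028))
print("near side at rim/base",onz(C,(242.5,196.5),.028),onz(C,(242.5,196.5),.012))
print("w3 right rim",onz(D,(244.5,305.5),.028),"bolts",onz(D,(171.8,273.2),.012),onz(D,(256.8,273.2),.012))
a=cv2.imread("pics/top.png");b=cv2.imread("pics/side.png")
for im,cm,box in((a,A,(250,180,288,216)),(b,B,(230,195,262,226))):
    x0,y0,x1,y1=box;m=(im[y0:y1,x0:x1].max(2)<60).astype(np.uint8);n,l,s,c=cv2.connectedComponentsWithStats(m);i=1+s[1:,4].argmax();X,Y,W,H,_=s[i]+np.array([x0,y0,0,0,0])
    print(X,Y,W,H,"L,R,T,B",[onz(cm,p,.028)[:2].round(4) for p in((X-.5,Y+H/2),(X+W-.5,Y+H/2),(X+W/2,Y-.5),(X+W/2,Y+H-.5))])
```

```text
w1 far rim [ 0.52120092 -0.00558129  0.028     ]  left/right [0.48426817 0.03190788 0.028     ] [0.55344442 0.03699886 0.028     ]
near side at rim/base [0.51669678 0.06897891 0.028     ] [0.51640908 0.06339587 0.012     ]
w3 right rim [0.55376004 0.03797681 0.028     ] bolts [0.46514678 0.06488105 0.012     ] [0.56587856 0.07192343 0.012     ]
256 186 24 25 L,R,T,B [array([0.5124, 0.0624]), array([ 0.5144, -0.0055]), array([0.5509, 0.028 ]), array([0.4791, 0.0262])]
234 201 23 21 L,R,T,B [array([ 0.5357, -0.0036]), array([0.5133, 0.0634]), array([0.487 , 0.0188]), array([0.5565, 0.0424])]
```

Cup centre agrees to about 2 mm across the views: (0.518, 0.029). Now I carry the flask there.

Call:
{"api": "servo_tool", "payload": {
  "deltas": [
    [[-0.1, -0.03, 0, 0, -1], [-0.3, -0.1, 0, 0, -1], [-0.6, -0.2, 0, 0, -1], [-0.85, -0.3, 0, 0, -1], [-1, -0.392, 0, 0, -1], [-1, -0.392, 0, 0, -1]]
  ]
}}

```text
time: 6.5
eef_pos: [0.5152, 0.0571, 0.1214]
eef_rot: [179.9, -0.1, 94.0]
force: [-0.1, -0.2, -0.0]
grip_width: 0.025
```

Call:
{"api": "servo_tool", "payload": {
  "deltas": [
    [[-0.1, 0, 0, 0, -1], [-0.2, 0, 0, 0, -1], [-0.242, 0, 0, 0, -1], [-0.242, 0, 0, 0, -1], [-0.242, 0, 0, 0, -1]]
  ]
}}

```text
time: 7.12
eef_pos: [0.5173, 0.0284, 0.1213]
eef_rot: [179.9, -0.1, 94.0]
force: [-0.4, 0.3, -0.1]
grip_width: 0.025
```

Call:
{"api": "servo_tool", "payload": {
  "deltas": [
    [[0.005, 0.005, 0.1, 0, -1], [0.005, 0.005, 0.2, 0, -1], [0.005, 0.005, 0.26, 0, -1], [0.005, 0.005, 0.3, 0, -1], [0.005, 0.005, 0.33, 0, -1], [0.005, 0.005, 0.33, 0, -1]]
  ]
}}

```text
time: 7.88
eef_pos: [0.5179, 0.0291, 0.0816]
eef_rot: [179.9, -0.1, 94.0]
force: [-1.2, 0.5, -0.6]
grip_width: 0.0247
```

Call:
{"api": "servo_tool", "payload": {
  "deltas": [
    [[0, 0, 0.015, 0, -1], [0, 0, 0.03, 0, -1], [0, 0, 0.03, 0, -1]]
  ]
}}

```text
time: 8.25
eef_pos: [0.5178, 0.0291, 0.0779]
eef_rot: [179.9, -0.1, 94.0]
force: [0.1, -0.9, -1.0]
grip_width: 0.0244
```

Call:
{"api": "servo_tool", "payload": {
  "deltas": [
    [[0, 0, 0.01, 0, -1], [0, 0, 0.018, 0, -1], [0, 0, 0.018, 0, -1]]
  ]
}}

```text
time: 8.62
eef_pos: [0.5185, 0.0291, 0.0774]
eef_rot: [179.8, -0.1, 94.0]
force: [-6.2, -0.9, 17.8]
grip_width: 0.0248
```

Run:
```python
from h import *
a=r.snapshot("side");b=r.snapshot("top");s=r.state();print(s['eef_pos'],s['force'])
x=cv2.resize(a[130:270,160:310],None,fx=4,fy=4,interpolation=2);cv2.imwrite("pics/c4.png",x)
```

```text
[0.51850188 0.02904137 0.07737597] [-4.78437429  0.03146253 18.39743738]
```

Contact came at exactly the expected floor height, so the flask is seated. I'll ease off, open and rise.

Call:
{"api": "servo_tool", "payload": {
  "deltas": [
    [[0, 0, -0.006, 0, -1], [0, 0, -0.006, 0, -0.2], [0, 0, -0.006, 0, 0.3], [0, 0, -0.006, 0, 0.6], [0, 0, -0.006, 0, 0.6], [0, 0, -0.006, 0, 0.6]]
  ]
}}

```text
time: 9.48
eef_pos: [0.5185, 0.0291, 0.078]
eef_rot: [179.8, -0.1, 94.0]
force: [1.0, -0.1, -0.4]
grip_width: 0.0681
```

Call:
{"api": "servo_tool", "payload": {
  "deltas": [
    [[0, 0, -0.15, 0, 0.6], [0, 0, -0.45, 0, 0.6], [0, 0, -0.9, 0, 0.6], [0, 0, -1, 0, 0.6], [0, 0, -1, 0, 0.6]]
  ]
}}

```text
time: 10.1
eef_pos: [0.5183, 0.0288, 0.1982]
eef_rot: [179.8, -0.1, 94.0]
force: [-0.1, 0.0, 0.4]
grip_width: 0.0683
```

Call:
{"api": "servo_tool", "payload": {
  "deltas": [
    [[0, 0, -0.4, 0, 0.6], [-0.2, -0.5, -0.5, 0, 0.6], [-0.25, -0.95, -0.5, 0, 0.6], [-0.25, -0.95, -0.5, 0, 0.6]]
  ]
}}

```text
time: 10.6
eef_pos: [0.4032, -0.0094, 0.2563]
eef_rot: [180.0, -0.1, 93.9]
force: [0.9, -0.2, 0.2]
grip_width: 0.0683
```

Run:
```python
from h import *
s=r.state();print(s['eef_pos'],s['eef_rot'])
a=r.snapshot("side");b=r.snapshot("top");C=cam("wrist");w=r.snapshot("wrist");np.savez("pics/w4.npz",K=C[0],R=C[1],t=C[2])
cv2.imwrite("pics/w4.png",w);cv2.imwrite("pics/top4.png",b);cv2.imwrite("pics/side4.png",a)
z=np.hstack([cv2.resize(b[135:235,240:340],(390,390),interpolation=2),cv2.resize(a[145:245,175:275],(390,390),interpolation=2)]);cv2.imwrite("pics/c5.png",z)
```

```text
[ 0.40323001 -0.00943563  0.25631238] [ 1.79950792e+02 -1.40520842e-01  9.39142991e+01]
```

View pics/c5.png

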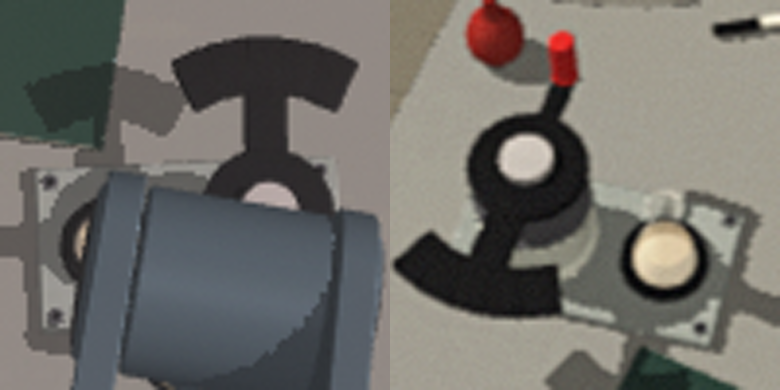

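Flask stands upright in the cup. Next I hover over the knob with the jaws along the tangent and set a loose cage opening.

Call:
{"api": "servo_tool", "payload": {
  "deltas": [
    [[-0.2, 0.1, 0, 0.055, 0.3], [-0.4, 0.2, 0, 0.11, 0.0], [-0.576, 0.277, 0, 0.17, -0.06], [-0.576, 0.277, 0, 0.23, -0.06], [-0.576, 0.277, 0, 0.285, -0.06], [-0.576, 0.277, 0, 0.34, -0.06], [-0.576, 0.277, 0, 0.4, -0.06], [-0.576, 0.277, 0, 0.46, -0.06], [-0.576, 0.277, 0, 0.52, -0.06], [-0.576, 0.277, 0, 0.52, -0.06]]
  ]
}}

```text
time: 12.0
eef_pos: [0.4456, -0.0757, 0.2562]
eef_rot: [-179.8, -0.1, 0.5]
force: [-0.0, -0.4, 0.7]
grip_width: 0.04
```

Run:
```python
from h import *
s=r.state();p=s['eef_pos'];print(p,s['eef_rot'],s['joints'].round(1),s['grip_width'])
C=cam("wrist");a=r.snapshot("wrist");cv2.imwrite("pics/w5.png",a);np.savez("pics/w5.npz",K=C[0],R=C[1],t=C[2])
m=((a[...,2]>110)&(a[...,1]<60)&(a[...,0]<60)).astype(np.uint8)
n,l,st,c=cv2.connectedComponentsWithStats(m)
for i in range(1,n):
    if st[i][4]>80: print(st[i],c[i],onz(C,c[i],.164))
print("exp",proj(C,(.441,-.076,.164)),"tcp",proj(C,(p[0],p[1],.164)))
cv2.circle(a,tuple(int(v) for v in proj(C,(p[0],p[1],.164))),2,(255,0,0),-1);cv2.imwrite("pics/c6.png",a)
```

```text
[ 0.4456178  -0.0756659   0.25621542] [-1.79843873e+02 -9.90295077e-02  4.64454069e-01] [-15.7   6.9 105.1   0.2  67.9  73.8] 0.03998473426852002
[247 172  18  29 454] [255.44273128 186.4030837 ] [ 0.44757514 -0.07740063  0.164     ]
[305 199  31  34 736] [320.875      215.11684783] [ 0.41727127 -0.14508561  0.164     ]
exp [253.97244842 192.67152128] tcp [253.67973428 188.26813385]
```

View pics/c6.png

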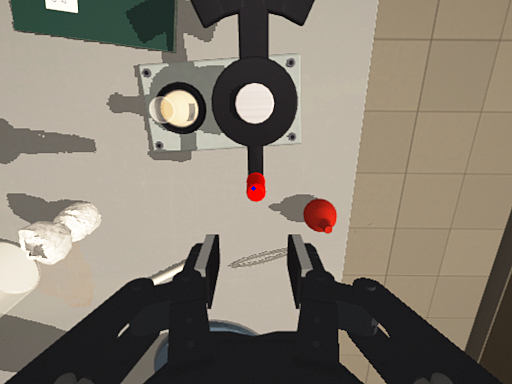

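Knob top is at about (255,192), i.e. (0.4415, -0.0775), within 4 mm of the TCP; the lever is along about 181°. Next I descend to cage it.

Call:
{"api": "servo_tool", "payload": {
  "deltas": [
    [[-0.034, 0.015, 0.1, 0, -0.06], [-0.034, 0.015, 0.4, 0, -0.06], [-0.034, 0.015, 0.7, 0, -0.06], [-0.034, 0.015, 0.88, 0, -0.06], [-0.034, 0.015, 0.95, 0, -0.06], [-0.034, 0.015, 0.95, 0, -0.06]]
  ]
}}

```text
time: 12.8
eef_pos: [0.4415, -0.0772, 0.1421]
eef_rot: [-179.8, -0.1, 0.7]
force: [0.4, -0.2, 0.1]
grip_width: 0.0406
```

Call:
{"api": "servo_tool", "payload": {
  "deltas": [
    [[0, 0.03, 0, 0, -0.06], [0, 0.06, 0, 0, -0.06], [0, 0.075, 0, 0, -0.06], [0, 0.085, 0, 0, -0.06], [0, 0.095, 0, 0, -0.06], [0, 0.095, 0, 0, -0.06]]
  ]
}}

```text
time: 13.55
eef_pos: [0.4416, -0.0886, 0.142]
eef_rot: [-179.8, -0.1, 0.7]
force: [0.4, -0.6, 0.0]
grip_width: 0.04
```

Call:
{"api": "servo_tool", "payload": {
  "deltas": [
    [[0.005, 0.035, 0, -0.016, -0.06], [0.012, 0.07, 0, -0.032, -0.06], [0.02, 0.105, 0, -0.048, -0.06], [0.03, 0.139, 0, -0.064, -0.06], [0.03, 0.139, 0, -0.064, -0.06]]
  ]
}}

```text
time: 14.18
eef_pos: [0.4456, -0.1054, 0.1421]
eef_rot: [-179.9, -0.1, 12.2]
force: [0.3, 0.7, 2.3]
grip_width: 0.0399
```

Call:
{"api": "servo_tool", "payload": {
  "deltas": [
    [[0.005, 0.035, 0, -0.016, -0.06], [0.012, 0.07, 0, -0.032, -0.06], [0.02, 0.105, 0, -0.048, -0.06], [0.03, 0.139, 0, -0.064, -0.06], [0.03, 0.139, 0, -0.064, -0.06]]
  ]
}}

```text
time: 14.8
eef_pos: [0.4525, -0.1209, 0.142]
eef_rot: [-179.9, -0.1, 23.6]
force: [-1.1, 0.4, -0.0]
grip_width: 0.0404
```

Call:
{"api": "servo_tool", "payload": {
  "deltas": [
    [[0.005, 0.035, 0, -0.016, -0.06], [0.012, 0.07, 0, -0.032, -0.06], [0.02, 0.105, 0, -0.048, -0.06], [0.03, 0.139, 0, -0.064, -0.06], [0.03, 0.139, 0, -0.064, -0.06]]
  ]
}}

```text
time: 15.42
eef_pos: [0.4625, -0.1346, 0.1419]
eef_rot: [-179.9, -0.1, 35.0]
force: [0.2, -0.3, -0.8]
grip_width: 0.0407
```

```bash
cat > k.py <<'E'
from h import *
def ang(sp=(.526,-.077)):
    s=r.state();p=s['eef_pos'];print("t",round(s['time'],2),"tcp",p.round(4),"yaw",s['eef_rot'][2].round(1),"F",s['force'].round(1))
    for n in("wrist","side","top"):
        C=cam(n);a=r.snapshot(n);cv2.imwrite(f"pics/k_{n}.png",a)
        m=((a[...,2]>90)&(a[...,1]<60)&(a[...,0]<60)).astype(np.uint8)
        k,l,st,c=cv2.connectedComponentsWithStats(m)
        for i in range(1,k):
            if st[i][4]>25:
                q=onz(C,c[i],.155); d=q[:2]-np.array(sp)
                if abs(np.hypot(*d)-.085)<.03: print(n,st[i],c[i].round(1),q[:2].round(4),"rad",np.hypot(*d).round(4),"ang past -x",round((np.degrees(np.arctan2(d[1],d[0]))%360-184.2)/57.3,3))
if __name__=="__main__": ang()
E
python3 k.py
```

```text
t 15.43 tcp [ 0.4625 -0.1346  0.1419] yaw 35.0 F [ 0.2 -0.3 -0.8]
wrist [ 137  184   52   53 1653] [162.8 210.8] [ 0.4464 -0.0784] rad 0.0796 ang past -x -0.056
wrist [ 217  249   40   55 1535] [236.2 272.7] [ 0.4357 -0.139 ] rad 0.1096 ang past -x 0.528
side [195 143  14  18 127] [200.  153.3] [ 0.4471 -0.1358] rad 0.0984 ang past -x 0.567
side [216 154   7  13  77] [218.8 160.1] [ 0.4527 -0.0744] rad 0.0734 ang past -x -0.108
top [305 216   7   9  36] [308.1 219.9] [ 0.439 -0.073] rad 0.0871 ang past -x -0.12
```

The knob still reads at its start position, so it did not follow. I'll look.

View pics/k_wrist.png

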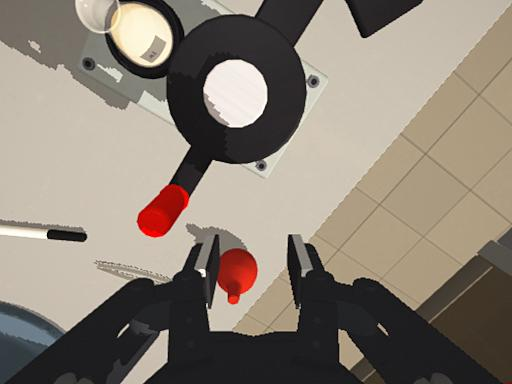

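```bash
python3 - <<'E'
from h import *
from scipy.spatial.transform import Rotation as Ro
s=r.state();p=s['eef_pos'];R=Ro.from_euler('xyz',s['eef_rot'],degrees=True).as_matrix();C=cam("wrist")
for v in[(0,0,0),(0,0,.011),(.011,.02,.005),(.011,-.02,.005),(-.011,-.02,.005),(.011,-.02,-.02),(-.011,-.02,-.02)]: 
    q=p+R@np.array(v);print(v,q.round(4),proj(C,q).round(0))
for z in(.1,.122,.164): print(z,onz(C,(155,218),z).round(4),onz(C,(178,193),z).round(4),"lever disc",onz(C,(236,93),z).round(4))
print(proj(C,(.4415,-.0775,.164)),proj(C,(.4415,-.0775,.122)))
T=cam("top");S=cam("side");print(proj(T,(.4415,-.0775,.164)),proj(S,(.4415,-.0775,.164)),proj(S,(.4415,-.0775,.122)))
E
ls -la pics
```

```text
(0, 0, 0) [ 0.4624 -0.1345  0.1419] [254. 230.]
(0, 0, 0.011) [ 0.4624 -0.1345  0.1309] [254. 223.]
(0.011, 0.02, 0.005) [ 0.4828 -0.1446  0.1369] [284. 212.]
(0.011, -0.02, 0.005) [ 0.4599 -0.1118  0.137 ] [225. 212.]
(-0.011, -0.02, 0.005) [ 0.4419 -0.1245  0.1369] [226. 241.]
(0.011, -0.02, -0.02) [ 0.4599 -0.1119  0.162 ] [221. 228.]
(-0.011, -0.02, -0.02) [ 0.4418 -0.1245  0.1619] [222. 261.]
0.1 [ 0.4071 -0.0726  0.1   ] [ 0.4371 -0.0773  0.1   ] lever disc [ 0.5266 -0.0734  0.1   ]
0.122 [ 0.42   -0.0742  0.122 ] [ 0.4468 -0.0784  0.122 ] lever disc [ 0.5268 -0.0749  0.122 ]
0.164 [ 0.4447 -0.0774  0.164 ] [ 0.4653 -0.0806  0.164 ] lever disc [ 0.527  -0.0779  0.164 ]
[152.57659465 222.26975336] [173.2347761  197.99963315]
[310.30989853 218.46336277] [218.95785357 155.08887563] [219.89929303 163.57382105]
total 5448
drwxr-xr-x 2 agent agent   4096 Dec  4 22:56 .
drwxr-xr-x 3 agent agent   4096 Dec  4 22:56 ..
-rw-r--r-- 1 agent agent 309633 Dec  4 22:49 both.png
-rw-r--r-- 1 agent agent 306189 Dec  4 22:49 c1.png
-rw-r--r-- 1 agent agent 336434 Dec  4 22:50 c2.png
-rw-r--r-- 1
[... 347 characters left out ...]
2:56 k_wrist.png
-rw-r--r-- 1 agent agent 307467 Dec  4 22:49 side.png
-rw-r--r-- 1 agent agent 309848 Dec  4 22:53 side4.png
-rw-r--r-- 1 agent agent 215573 Dec  4 22:49 top.png
-rw-r--r-- 1 agent agent 215421 Dec  4 22:53 top4.png
-rw-r--r-- 1 agent agent    892 Dec  4 22:50 w1.npz
-rw-r--r-- 1 agent agent 279321 Dec  4 22:50 w1.png
-rw-r--r-- 1 agent agent 274898 Dec  4 22:51 w2.png
-rw-r--r-- 1 agent agent    892 Dec  4 22:51 w3.npz
-rw-r--r-- 1 agent agent 274291 Dec  4 22:51 w3.png
-rw-r--r-- 1 agent agent    892 Dec  4 22:53 w4.npz
-rw-r--r-- 1 agent agent 279697 Dec  4 22:53 w4.png
-rw-r--r-- 1 agent agent    892 Dec  4 22:55 w5.npz
-rw-r--r-- 1 agent agent 276767 Dec  4 22:55 w5.png
```

The pad tips appear about 20–30 mm farther back than TCP+11 mm (pad spacing in the image about 1.8 px/mm, like the mouth ring), so the finger passed over the knob. The knob and scene are undisturbed. I'll go back above the knob and descend deeper.

Call:
{"api": "servo_tool", "payload": {
  "deltas": [
    [[0, 0, -0.25, 0, -0.06], [0.06, -0.25, -0.3, 0.055, -0.06], [0.129, -0.49, -0.3, 0.11, -0.06], [0.129, -0.49, -0.3, 0.16, -0.06], [0.129, -0.49, -0.3, 0.19, -0.06], [0.129, -0.49, -0.3, 0.19, -0.06]]
  ]
}}

```text
time: 16.32
eef_pos: [0.4411, -0.0774, 0.1781]
eef_rot: [-179.8, -0.1, 0.8]
force: [-1.3, 0.2, -1.2]
grip_width: 0.04
```

Run:
```python
from h import *
s=r.state();p=s['eef_pos'];print(p,s['eef_rot'],s['grip_width'])
C=cam("wrist");a=r.snapshot("wrist");cv2.imwrite("pics/w6.png",a)
m=((a[...,2]>90)&(a[...,1]<60)&(a[...,0]<60)).astype(np.uint8);n,l,st,c=cv2.connectedComponentsWithStats(m)
print([x.tolist() for x in st[1:] if x[4]>80],"knob exp",proj(C,(.4415,-.0775,.164)),proj(C,(.4415,-.0775,.122)))
cv2.imwrite("pics/c7.png",cv2.resize(a[130:384,130:380],None,fx=2.2,fy=2.2,interpolation=2))
```

```text
[ 0.44110945 -0.07744073  0.17811048] [-1.79837114e+02 -6.52941448e-02  8.35644604e-01] 0.04001531499181005
[[241, 189, 27, 43, 936], [312, 216, 41, 45, 1350]] knob exp [253.7992313  220.18187454] [253.78307467 200.24699134]
```

View pics/c7.png

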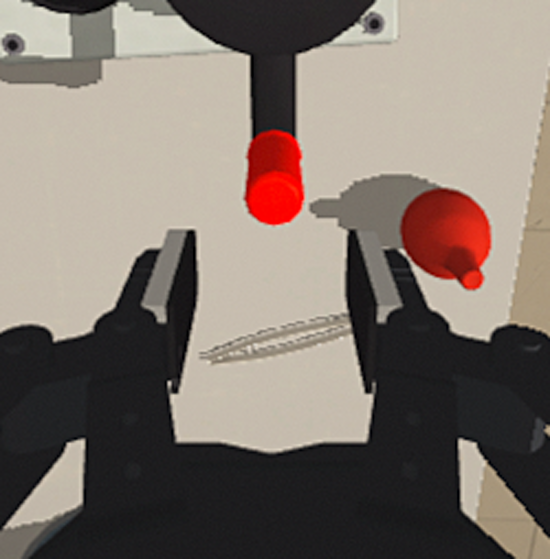

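Knob top at (254,220) lies between the jaws' columns; pad tips sit about 33 mm behind the TCP. I'll descend to TCP z = 0.110.

Call:
{"api": "servo_tool", "payload": {
  "deltas": [
    [[0, 0, 0.15, 0, -0.06], [0, 0, 0.3, 0, -0.06], [0, 0, 0.42, 0, -0.06], [0, 0, 0.52, 0, -0.06], [0, 0, 0.565, 0, -0.06], [0, 0, 0.565, 0, -0.06]]
  ]
}}

```text
time: 17.12
eef_pos: [0.4412, -0.0773, 0.1102]
eef_rot: [-179.8, -0.0, 0.9]
force: [0.1, 0.7, 0.2]
grip_width: 0.0402
```

Call:
{"api": "servo_tool", "payload": {
  "deltas": [
    [[0, 0.03, 0, 0, -0.06], [0, 0.06, 0, 0, -0.06], [0, 0.07, 0, 0, -0.06], [0, 0.08, 0, 0, -0.06], [0, 0.09, 0, 0, -0.06], [0, 0.1, 0, 0, -0.06]]
  ]
}}

```text
time: 17.88
eef_pos: [0.4413, -0.0891, 0.1101]
eef_rot: [-179.8, -0.0, 0.9]
force: [0.1, 3.5, 1.7]
grip_width: 0.04
```

```bash
python3 k.py
```

```text
t 17.88 tcp [ 0.4413 -0.0891  0.1101] yaw 0.9 F [0.1 3.5 1.7]
wrist [ 212  221   43   73 2375] [234.5 258.5] [ 0.4469 -0.0794] rad 0.0791 ang past -x -0.044
wrist [ 317  241   48   44 1437] [341.7 261.3] [ 0.4463 -0.1337] rad 0.0978 ang past -x 0.545
side [195 149  11  12  85] [199.3 155. ] [ 0.4534 -0.1353] rad 0.0931 ang past -x 0.604
side [216 153   6  14  66] [218.1 160.2] [ 0.4535 -0.0762] rad 0.0725 ang past -x -0.084
```

Contact felt (3.5 N on −y), and the knob shifted slightly. Continue along the arc.

Call:
{"api": "servo_tool", "payload": {
  "deltas": [
    [[0.005, 0.035, 0, -0.016, -0.06], [0.012, 0.07, 0, -0.032, -0.06], [0.012, 0.07, 0, -0.032, -0.06]]
  ]
}}

```text
time: 18.4
eef_pos: [0.443, -0.0978, 0.1101]
eef_rot: [-179.8, -0.1, 6.7]
force: [0.0, -0.1, 0.1]
grip_width: 0.04
```

Call:
{"api": "servo_tool", "payload": {
  "deltas": [
    [[0.005, 0.035, 0, -0.016, -0.06], [0.012, 0.07, 0, -0.032, -0.06], [0.012, 0.07, 0, -0.032, -0.06]]
  ]
}}

```text
time: 18.77
eef_pos: [0.4454, -0.1061, 0.1101]
eef_rot: [-179.9, -0.1, 12.3]
force: [-0.1, -0.1, -1.1]
grip_width: 0.0401
```

```bash
python3 k.py
```

```text
t 18.77 tcp [ 0.4454 -0.1061  0.1101] yaw 12.3 F [-0.1 -0.1 -1.1]
wrist [ 214  221   42   73 2380] [236.2 258.1] [ 0.4494 -0.096 ] rad 0.0789 ang past -x 0.17
wrist [281 262  14  40 262] [286.4 282. ] [ 0.4411 -0.1243] rad 0.0972 ang past -x 0.435
side [204 148  13  18 117] [210.5 157.3] [ 0.4507 -0.101 ] rad 0.0791 ang past -x 0.236
```

The knob follows now (0.17 rad past −x). Continue.

Call:
{"api": "servo_tool", "payload": {
  "deltas": [
    [[0.005, 0.035, 0, -0.016, -0.06], [0.012, 0.07, 0, -0.032, -0.06], [0.02, 0.105, 0, -0.048, -0.06], [0.02, 0.105, 0, -0.048, -0.06]]
  ]
}}

```text
time: 19.42
eef_pos: [0.4503, -0.1177, 0.1101]
eef_rot: [-179.9, -0.1, 20.9]
force: [0.5, 0.5, -0.3]
grip_width: 0.0401
```

Call:
{"api": "servo_tool", "payload": {
  "deltas": [
    [[0.005, 0.035, 0, -0.016, -0.06], [0.012, 0.07, 0, -0.032, -0.06], [0.02, 0.105, 0, -0.048, -0.06], [0.02, 0.105, 0, -0.048, -0.06]]
  ]
}}

```text
time: 19.92
eef_pos: [0.4571, -0.1286, 0.11]
eef_rot: [-179.9, -0.1, 29.5]
force: [0.0, 0.5, 0.0]
grip_width: 0.0403
```

Call:
{"api": "servo_tool", "payload": {
  "deltas": [
    [[0.005, 0.035, 0, -0.016, -0.06], [0.012, 0.07, 0, -0.032, -0.06], [0.02, 0.105, 0, -0.048, -0.06], [0.02, 0.105, 0, -0.048, -0.06]]
  ]
}}

```text
time: 20.42
eef_pos: [0.4653, -0.1383, 0.11]
eef_rot: [-179.9, -0.1, 38.1]
force: [0.7, 0.3, -0.2]
grip_width: 0.0403
```

Call:
{"api": "servo_tool", "payload": {
  "deltas": [
    [[0.005, 0.035, 0, -0.016, -0.06], [0.012, 0.07, 0, -0.032, -0.06], [0.02, 0.105, 0, -0.048, -0.06], [0.02, 0.105, 0, -0.048, -0.06]]
  ]
}}

```text
time: 20.92
eef_pos: [0.475, -0.1467, 0.1099]
eef_rot: [-180.0, -0.1, 46.6]
force: [0.7, 1.3, -0.3]
grip_width: 0.0397
```

Call:
{"api": "servo_tool", "payload": {
  "deltas": [
    [[0.005, 0.035, 0, -0.016, -0.06], [0.012, 0.07, 0, -0.032, -0.06], [0.02, 0.105, 0, -0.048, -0.06], [0.02, 0.105, 0, -0.048, -0.06]]
  ]
}}

```text
time: 21.42
eef_pos: [0.4857, -0.1537, 0.1098]
eef_rot: [-180.0, -0.1, 55.2]
force: [-1.0, 0.5, -0.7]
grip_width: 0.0399
```

```bash
python3 k.py
```

```text
t 21.43 tcp [ 0.4857 -0.1537  0.1098] yaw 55.2 F [-1.   0.5 -0.7]
wrist [ 210  223   44   77 2623] [233.5 262.1] [ 0.4794 -0.1437] rad 0.0814 ang past -x 0.888
wrist [148 250  41  35 921] [166.6 266.1] [ 0.45   -0.1262] rad 0.0905 ang past -x 0.501
side [200 151   9  10  55] [203.9 155.3] [ 0.4504 -0.1221] rad 0.0881 ang past -x 0.465
side [190 155   8  15  79] [193.  162.2] [ 0.4836 -0.1425] rad 0.078 ang past -x 0.923
```

Call:
{"api": "servo_tool", "payload": {
  "deltas": [
    [[0.005, 0.035, 0, -0.016, -0.06], [0.012, 0.07, 0, -0.032, -0.06], [0.012, 0.07, 0, -0.032, -0.06]]
  ]
}}

```text
time: 21.95
eef_pos: [0.4938, -0.1576, 0.1099]
eef_rot: [179.9, -0.1, 60.9]
force: [0.3, -1.0, 0.2]
grip_width: 0.0402
```

Call:
{"api": "servo_tool", "payload": {
  "deltas": [
    [[0.005, 0.035, 0, -0.016, -0.06], [0.012, 0.07, 0, -0.032, -0.06], [0.012, 0.07, 0, -0.032, -0.06]]
  ]
}}

```text
time: 22.32
eef_pos: [0.502, -0.1606, 0.1099]
eef_rot: [179.9, -0.1, 66.5]
force: [0.1, -0.0, 0.9]
grip_width: 0.0399
```

```bash
python3 k.py
```

```text
t 22.32 tcp [ 0.502  -0.1606  0.1099] yaw 66.5 F [ 0.1 -0.   0.9]
wrist [ 223  216   39   69 2155] [243.  250.7] [ 0.5009 -0.1478] rad 0.0751 ang past -x 1.156
wrist [ 108  235   55   61 2133] [134.7 260.6] [ 0.4483 -0.1311] rad 0.0946 ang past -x 0.535
side [195 144  14  17 122] [201.8 154.1] [ 0.4482 -0.1294] rad 0.0938 ang past -x 0.519
side [184 162   8  14  76] [187.7 168.8] [ 0.5097 -0.1479] rad 0.0727 ang past -x 1.272
```

The knob jumped ahead of the finger (0.89 → 1.16 rad for 0.2 rad of push) and its blob shrank, so it seems to have dropped. I'll check its height numerically.

Run:
```python
from h import *
from scipy.optimize import brentq
S=cam("side");sp=np.array([.526,-.077])
for n,c in[("start",(218.9,160.1)),("0.17",(210.5,157.3)),("0.89",(193,162.2)),("now",(187.7,168.8))]:
    o=[]
    for z in np.arange(.10,.18,.001):
        q=onz(S,c,z);d=q[:2]-sp;o.append((abs(np.hypot(*d)-.085),z,(np.degrees(np.arctan2(d[1],d[0]))%360-184.2)/57.3))
    print(n,[round(float(v),3) for v in min(o)])
C=cam("wrist")
for th in (1.0,1.05,1.1,1.15,1.2,1.25,1.3):
    t=np.radians(184.2)+th
    for z in(.159,.170):
        p=[.526+.085*np.cos(t),-.077+.085*np.sin(t),z];b=p[:2]+[z-.042];m=p[:2]+[z-.02];print(th,z,"wrist top",proj(C,p).round(0),"mid",proj(C,m).round(0),"base",proj(C,b).round(0),"side mid",proj(S,m).round(1))
```

```text
start [0.0, 0.138, -0.041]
0.17 [0.0, 0.147, 0.249]
0.89 [0.0, 0.145, 0.886]
now [0.0, 0.133, 1.145]
1.0 0.159 wrist top [218. 272.] mid [222. 251.] base [226. 233.] side mid [190.5 165.1]
1.0 0.17 wrist top [215. 287.] mid [220. 262.] base [224. 242.] side mid [190.  162.9]
1.05 0.159 wrist top [227. 273.] mid [230. 252.] base [233. 234.] side mid [189.4 165.9]
1.05 0.17 wrist top [225. 287.] mid [228. 263.] base [231. 242.] side mid [188.9 163.7]
1.1 0.159 wrist top [235. 273.] mid [237. 252.] base [239. 234.] side mid [188.3 166.8]
1.1 0.17 wrist top [234. 287.] mid [236. 263.] base [238. 242.] side mid [187.8 164.6]
1.15 0.159 wrist top [244. 273.] mid [245. 252.] base [246. 234.] side mid [187.3 167.7]
1.15 0.17 wrist top [243. 287.] mid [244. 262.] base [245. 242.] side mid [186.8 165.5]
1.2 0.159 wrist top [252. 272.] mid [252. 251.] base [252. 233.] side mid [186.3 168.7]
1.2 0.17 wrist top [252. 286.] mid [252. 262.] base [252. 241.] side mid [185.8 166.5]
1.25 0.159 wrist top [261. 271.] mid [260. 250.] base [259. 232.] side mid [185.4 169.6]
1.25 0.17 wrist top [262. 285.] mid [260. 261.] base [259. 241.] side mid [184.9 167.5]
1.3 0.159 wrist top [269. 269.] mid [267. 249.] base [265. 231.] side mid [184.5 170.7]
1.3 0.17 wrist top [271. 284.] mid [268. 259.] base [266. 239.] side mid [184.  168.5]
```

Both cameras give knob top z ≈ 0.159 at about 1.145 rad: the handle is down in the notch, about 5 mm ahead of the pushing finger. I'll stop, centre the jaws clear of the knob, and lift away.

Call:
{"api": "servo_tool", "payload": {
  "deltas": [
    [[0, -0.02, 0, 0, -0.06], [0, -0.042, 0, 0, -0.06], [0, -0.042, -0.2, 0, -0.06], [0, -0.042, -0.5, 0, -0.06], [0, -0.042, -0.9, 0, -0.06], [0, -0.042, -1, 0, -0.06], [0, -0.042, -1, 0, -0.06]]
  ]
}}

```text
time: 23.35
eef_pos: [0.4968, -0.1585, 0.23]
eef_rot: [179.9, -0.1, 66.5]
force: [0.3, -0.1, -0.7]
grip_width: 0.04
```

Call:
{"api": "servo_tool", "payload": {
  "deltas": [
    [[-0.3, -0.1, 0, 0, -0.06], [-0.7, -0.4, 0, 0, -0.06], [-1, -0.8, 0, 0, -0.06], [-1, -1, 0, 0, -0.06], [-1, -1, 0, 0, -0.06]]
  ]
}}

```text
time: 23.98
eef_pos: [0.3376, -0.2202, 0.2285]
eef_rot: [180.0, -0.1, 66.4]
force: [0.8, -0.3, -0.1]
grip_width: 0.0403
```

```bash
python3 k.py
python3 - <<'E'
from h import *
b=cv2.imread("pics/k_top.png");a=cv2.imread("pics/k_side.png");w=cv2.imread("pics/k_wrist.png")
z=np.hstack([cv2.resize(b[135:275,190:350],(400,350),interpolation=2),cv2.resize(a[140:280,170:330],(400,350),interpolation=2)])
y=np.zeros((240,800,3),np.uint8);y[:,:320]=cv2.resize(w,(320,240),interpolation=3)
cv2.imwrite("pics/c8.png",np.vstack([z,y]))
E
```

```text
t 23.98 tcp [ 0.3376 -0.2202  0.2285] yaw 66.4 F [ 0.8 -0.3 -0.1]
wrist [ 373   33   50   36 1132] [397.6  50.7] [ 0.4896 -0.1548] rad 0.0859 ang past -x 1.06
side [195 144  13  17 131] [200.4 153.3] [ 0.4468 -0.1344] rad 0.0978 ang past -x 0.554
side [184 163   8  13  73] [187.4 169. ] [ 0.5109 -0.1482] rad 0.0728 ang past -x 1.288
top [335 195   9  10  67] [339.2 199.5] [ 0.4939 -0.1522] rad 0.0817 ang past -x 1.094
```

View pics/c8.png

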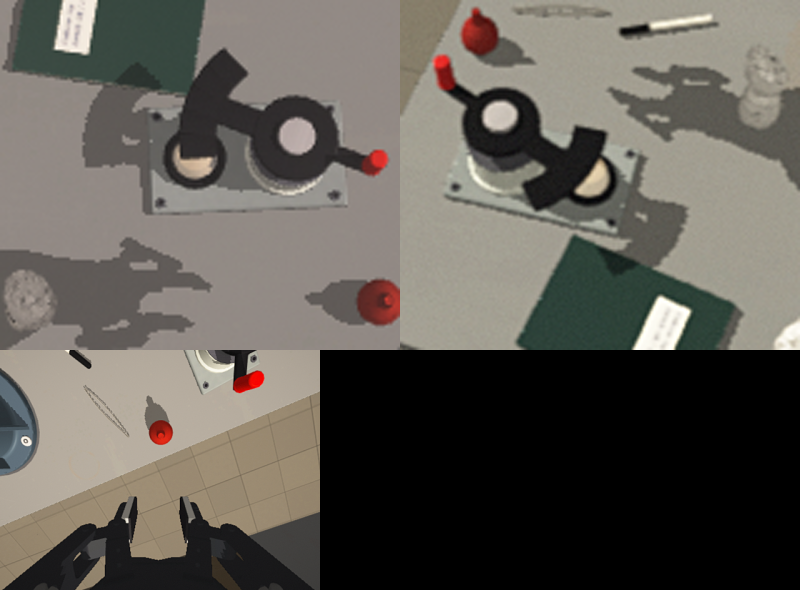

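The handle is released, the wing is over the flask, and the foil flasks and bulb look unmoved. One last numeric check of the knob height with top and side, against the start, plus the positions of the others.

Run:
```python
from h import *
T=cam("top");S=cam("side")
p0=tri(T,(310.0,219.6),S,(218.9,160.0));p1=tri(T,(339.2,199.5),S,(187.4,169.0));print("knob centroid start",p0,"now",p1)
a0,a1=cv2.imread("pics/side.png"),cv2.imread("pics/k_side.png")
for n,(u,v) in dict(foilA=(314,175),foilB=(331,279),bulb=(202,154)).items():
    t=a0[v-12:v+12,u-10:u+10];m=cv2.matchTemplate(a1[v-20:v+20,u-18:u+18],t,cv2.TM_CCOEFF_NORMED);_,q,_,l=cv2.minMaxLoc(m);print(n,"shift px",l[0]-8,l[1]-8,round(q,2))
s=r.state();print(s['time'],s['dq'].round(1),s['force'].round(1))
```

```text
knob centroid start (array([ 0.44182754, -0.07942553,  0.13963846]), np.float64(0.0002135317481713866)) now (array([ 0.49799756, -0.15643973,  0.13378996]), np.float64(0.0010868603221249338))
foilA shift px 7 3 0.55
foilB shift px 0 0 1.0
bulb shift px 0 0 1.0
24.125 [ 0.2  0.2 -0.5 -0.1  0.2 -0. ] [ 0.7  0.2 -0.9]
```

Knob centroid is down 5.8 mm from the start (5 expected). The poor foilA match comes from the arm's shadow on it; in the top crop it sits where it was. I'm handing in.

```bash
python3 -c "
from station import r
print(r.finish_job())"
```

```text
the job is handed in; nothing more can be done
None
```

The flask with the amber broth stands upright in the black cup. The handle is down in its notch with the wing over the flask. I handed the job in at about 24 s, with the robot clear of everything.

**What the last checks showed:**
- **Handle height:** triangulated from the top and side cameras, the knob is 5.8 mm below its start height, where 5 mm is expected. While the gripper was still around the knob, the wrist view matched a knob top at 159 mm, which is the notch height.
- **Handle angle:** about 1.1 rad past the station's -x direction, and the handle ran into the notch slightly ahead of the pushing finger. The far part of the wing, not its centre, covers the flask.
- **Other objects:** the rubber bulb and one foil flask show no shift in the images. The image match for the other foil flask (foilA) failed because the arm's shadow fell on it. In the top view it appears in its original place.

**What went wrong or disagreed:**
- **First push missed:** the finger passed over the knob and moved nothing. In the images the fingertips were about 33 mm farther back than the stated TCP + 11 mm, so I repeated the push lower.
- **Forces:** the largest I read was about 18 N, when I seated the flask in the cup. At the handle I read at most 3.5 N. I never clearly felt the 3 to 7 N rise, because force was only reported at the end of each move. I therefore identified the drop from the images rather than by feel.

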